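# Mount the recipe card and hold its clip open over the edge

## Robot

A 6-joint arm with a two-finger parallel gripper is mounted at the origin on a cart in front of the work surface, level with it; the furniture and walls round the work are solid. World frame = base frame: x ahead of the robot, y to its left, z up, the work surface at z = 0. Lengths are in mm, angles in rad, forces in N, time in s.
With the tool pointing down it reaches from about 250 to 775 mm from the base axis. Payload 4 kg.
Tool frame: the origin (TCP) lies midway between the tips of the shut fingers; the grasp point (between the pads) lies 19 mm behind it (robot.pinch_z is the distance from the TCP to the grasp point, in mm); z points along the fingers, y is the line along which they close (so a half turn about z gives the same grasp; the last joint's range is limited). The gripper opens to 85 mm and grips with 20 to 120 N. Pads are 22 mm wide; open, the fingers measure 114 mm over their backs; the gripper's body (76 mm by 85 mm) begins 54 mm behind the grasp point. The pads swing forward as they close: fully open they stand 13 mm farther back than shut.
Start: joints at [1.228, 0.087, 1.371, -0, 1.684, -0.103], TCP at [130.638, 534.277, 231.341] pointing down, gripper open.
Joint ranges: [-3.1, 3.1], [-0.76, 2.03], [0.27, 2.55], [-1.08, 4.22], [0.17, 2.65], [-2.57, 2.57]. Speed limits (rad/s): [2.79, 2.79, 3.14, 3.14, 3.14, 3.14].

## Interface

Orientations are given as [roll, pitch, yaw] about the fixed x, y, z axes, in that order (R = Rz(yaw) Ry(pitch) Rx(roll)).
In Python, from bench import sensors, grab_frame, order, robot gives the robot as it stands.
- The arm moves only by the tool arm_command, never from a script. Its argument "targets" is text: rows parted by semicolons, each of 7 numbers parted by spaces: the shift along the tool's x, y, z in cm, then the turn, a rotation vector about the tool's x, y, z in degrees, then the closure, from 0 (fully open) to 1 (shut). A call has exactly 5 rows; each row shifts and turns the commanded pose from where the row before left it, along the tool's axes as they then stand; what a row does not reach is not made up. A row lasts 1/10 s, in which the tool goes at most 50 mm and 8.59 degrees, less where a joint would pass 70% of its speed; a pose out of reach is approached as far as the arm can. A call with a gripper value outside its range is refused whole. The fingers move at their own pace and stop on an object; "force" is the grip in N (left out, the last holds). Time passes only in rows, so rows that do not move let the fingers close, or fill a call up. It gives the time, the measured TCP pose, the force, the opening and the grip force at its end, in the units of the state.
- sensors.state(): the state, without advancing time (a new reading comes with each control period).
- grab_frame(name): name is "scene" or "top" or "wrist"; returns a dict with "color" (420x560x3 uint8, blue, green, red), "range_z" (420x560 float32, mm along the optical axis (not along the pixel's ray), 0 where there is no reading), "mtx" (3x3 intrinsics, pixels), "rvec" (rotation vector, rad) and "tvec" (3), from world to camera coordinates, as OpenCV has them. Camera axes: x right, y down, z forward; pixel columns grow to the right and rows downward; lengths in mm; the calibration is good to about 2 mm. A picture is of the moment at which its call begins.
- order.close_job(): hands the job in; it is judged then, once.
The state is a dict: "time_s": time; "qpos": joint angles; "qd": joint speeds; "joint_torque": joint torques, N m; "eef_pos": TCP position; "ee_rot": TCP orientation; "force": force on the tool from outside, world axes, zero at the start; "torque": the same for the moment, N m; "width": finger opening in mm; "finger_force": force on a finger pad.
Only numpy, scipy, OpenCV 4.12 (cv2) and the standard library are available. Lean on these libraries where they do the work, as an engineer would, in place of code of your own. Each camera call takes 0.05 s, during which the arm holds its last target. There are 200 camera calls.

## Task

Set the upright recipe card onto the dark base so that both holes of its foot go over the two pins and the foot lies flush, and let it go. Then take the spring clip off its rest by squeezing its handles, bring it upright and square over the middle of the card's top edge and finish holding it there, squeezed wide open, with the top edge between its jaws but nothing of the clip touching the card, so that I can slip a sheet of paper in. Leave the groceries and other things around where they are.

Things in the scene. Friction and masses are not known exactly. Their poses are not given: they have to be found in the camera images.
- card_top (a point): middle of the top edge of the recipe card, a loose stiff white upright card (100 mm along its x, 8 mm thick along y, 0.2 kg) fixed in the middle of a flat light-wood foot 160 x 70 x 8 mm, the long side along x. Top edge 120 mm above the underside of the foot. It can be gripped across its thickness at the top. z is up; a half turn makes no difference
- card_foot (a point): centre of the underside of the recipe card's foot, same axes. The foot has two 13 mm through holes at x = -64 and +64 mm, y = 0, just beyond the ends of the upright card
- base_top (a point): centre of the top face of the dark-wood base block, 190 mm (x) x 92 mm (y) x 18 mm high, which does not move. Two upright steel pins of 10 mm diameter with tapered tips stand at x = -64 and +64 mm, y = 0, and rise 23 mm above this face. Flush means that the card's foot lies on this face
- card: the recipe card with its foot; origin and axes the same as point card_foot
- base: the dark-wood base block as a whole; origin at the centre of its underside, 18 mm below point base_top, same axes
- clip_pivot (a point): centre of the spindle of the loose dark steel spring clip (60 g), parked jaws down on the tongue of its rest. The spindle runs along x (clip 40 to 44 mm wide); handles reach 42 mm up (z) and jaws 42 mm down from it, one of each on either side in y. Grip the handles along y, 25 to 30 mm above the spindle. Between the jaws there is room up to 6 mm below the spindle. A half turn makes no difference
- clip: the same clip as a whole, origin and axes as point clip_pivot. Closed on the 8 mm tongue its handles splay like a V, 51 mm over their upper ends, 24 mm near the spindle; fully squeezed they stand parallel, 27 mm over their outsides, and the jaw tips stand about 28 mm apart. The full squeeze takes about 7 N on each handle; a harder one just meets a stop
- clip_left (a joint): opening of the clip's lever on its +y side: 0 when closed on 8 mm (the tongue), -0.1 when shut on nothing, 0.3 rad fully open; a spring closes it
- clip_right (a joint): the same for the lever on the -y side; the two levers open equally
- rest: the clip's rest, which does not move: dark-wood block 70 (x) x 56 (y) x 12 mm high with an upright light-wood tongue, 44 mm along x and 8 mm thick along y, reaching 42 mm above the worktop; origin at the centre of its underside. The spindle of the parked clip lies 54 mm above the worktop, over the tongue, and its x runs along the tongue
- lemon: lemon, 76 x 56 x 55 mm, bystander; origin at its underside
- apple: apple, 72 mm wide, 63 mm high, bystander; origin at its underside
- garlic: bulb of garlic, 61 mm wide, 59 mm high, bystander; origin at its underside
- tin: food tin, 76 mm wide, 58 mm high, bystander; origin at its underside
- food_tub: lidded food tub, 99 x 149 x 59 mm, bystander; origin at its underside

How it is judged:
By the outcome, as a careful person would: the job done as asked, in the order asked, and still so for the second after the job is handed in, while the arm keeps its last pose, push and grip.
It also fails if it takes over 54 s, if anything falls off the work surface, if the arm or the gripper's body presses on something with over 40 N, if the wrist force passes 120 N, or if a joint passes its speed limit or range.

## Working session

There is one attempt and no reset: what is moved stays moved. The work goes in short steps, Python scripts to look and compute and a tool call to move; the robot and the scene stay as the last step left them, time stands still between calls to the robot, and variables do not carry over. Pictures are saved under pics/ and viewed, at most 10 in all, crops included, and the job is handed in when it is done.

Besides the shell and the picture viewer there is one more tool, called by a JSON object that holds its "api" and its "payload". arm_command: Moves the arm, as the interface text tells. Its arguments: {"type":"object","properties":{"targets":{"type":"string"},"force":{"type":"number"}},"required":["targets"]}

```bash
mkdir -p pics; ls
cat > h.py <<'E'
import numpy as np, cv2
from bench import sensors, grab_frame, order, robot
def pts(f):
    R,_=cv2.Rodrigues(np.array(f['rvec'],float)); t=np.array(f['tvec'],float).ravel(); K=np.array(f['mtx'])
    z=f['range_z'].astype(float); v,u=np.indices(z.shape)
    c=np.stack([(u-K[0,2])/K[0,0]*z,(v-K[1,2])/K[1,1]*z,z],-1)
    P=(c-t)@R; P[z==0]=np.nan
    return P
E
python3 - <<'E'
from h import *
for n in ("top","scene"):
    f=grab_frame(n); np.savez('pics/%s0.npz'%n,**f); cv2.imwrite('pics/%s0.png'%n,f['color'])
    print(n,np.nanmin((f['range_z'])),f['tvec'],f['rvec'],f['mtx'])
    P=pts(f)
    print(np.nanpercentile(P.reshape(-1,3),[1,50,99],axis=0))
print(sensors.state())
E
```

```text
pics
top 0.0 [   6.28946613  543.36712367 1138.83355678] [ 2.17501215 -2.13236108  0.19723543] [[379.14421376   0.         273.73061006]
 [  0.         379.14421376 207.05022172]
 [  0.           0.           1.        ]]
[[ -392.46570639 -1493.58252035  -917.0845222 ]
 [  558.23190536    -5.58529106   -83.57011212]
 [ 1923.10691872  1520.36801377   516.04805023]]
scene 0.0 [-280.85554909  311.2229132   800.77693801] [ 1.97451397 -0.9420931   0.53270039] [[462.34817553   0.         278.63561398]
 [  0.         462.34817553 210.63555061]
 [  0.           0.           1.        ]]
[[-1.11820265e+02 -5.58531147e+02 -9.06837319e+02]
 [ 6.49339460e+02  6.29788835e+01 -1.09213181e+00]
 [ 3.80253124e+03  1.81710577e+03  3.95603104e+02]]
{'time_s': 0.1, 'qpos': array([ 1.22791743e+00,  8.79363257e-02,  1.37211840e+00, -1.92202315e-05,
        1.68361026e+00, -1.03078790e-01]), 'qd': array([-0.00022331, -0.00074715, -0.0026633 , -0.00030014, -0.00132186,
        0.00021412]), 'joint_torque': array([ 1.90654486e-03, -3.53014290e+01, -3.14218569e+01, -8.96223128e-05,
        7.87879690e-03,  3.86085514e-05]), 'eef_pos': array([130.47630236, 533.83483307, 230.21824026]), 'ee_rot': array([-3.13952935e+00, -1.94234763e-04,  2.90179020e+00]), 'force': array([0.13236206, 1.84609783, 0.94996304]), 'torque': array([-0.01169857, -0.0118647 ,  0.02054606]), 'finger_force': 0.0, 'width': 85.17789187969338}
```

View pics/top0.png

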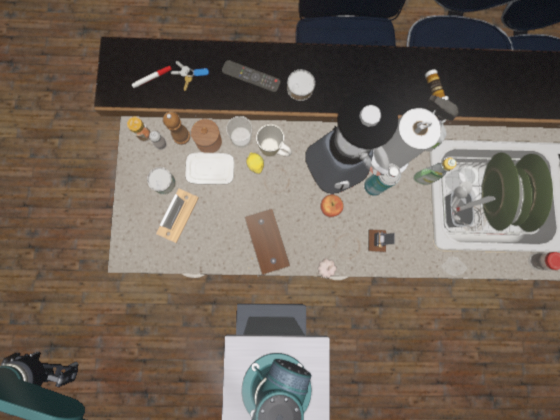

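View pics/scene0.png

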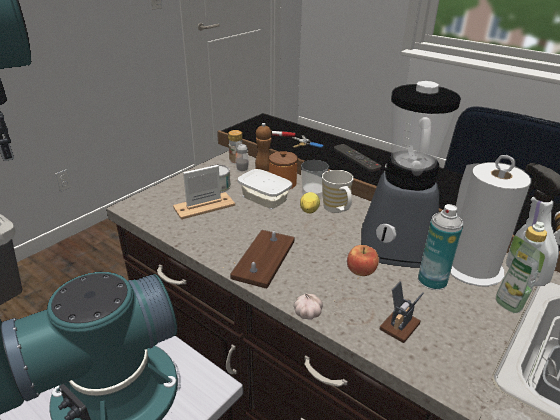

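The top view shows the card foot at about (177,215), the base at (267,241), the clip rest at (380,240), the garlic at (327,268) and the apple at (331,206). The scene view shows the card upright at (203,188), the pins at (274,238) and (253,267), and the clip at (403,310).

```bash
cat >> h.py <<'E'
def cast(f,uv,z):
    R,_=cv2.Rodrigues(np.array(f['rvec'],float)); t=np.array(f['tvec'],float).ravel()
    n=cv2.undistortPoints(np.array(uv,float).reshape(-1,1,2),np.array(f['mtx']),None).reshape(-1,2)
    d=np.c_[n,np.ones(len(n))]@R; o=-R.T@t
    return o+d*((z-o[2])/d[:,2])[:,None]
def rect(P,m):
    q=P[m][:,:2].astype(np.float32); c,s,a=cv2.minAreaRect(q); b=cv2.boxPoints((c,s,a))
    e=max((b[1]-b[0],b[2]-b[1]),key=np.linalg.norm); return np.round(c,1),np.round(s,1),np.degrees(np.arctan2(e[1],e[0]))
E
python3 - <<'E'
from h import *
for n in ("top","scene"):
    f=dict(np.load('pics/%s0.npz'%n)); P=pts(f); u0={'top':[(130,180,220,260),(235,200,300,285),(360,220,400,262),(310,185,350,290)],'scene':[(165,155,240,220),(225,222,305,290),(375,275,430,345),(280,240,380,325)]}[n]
    tab=P[(np.abs(P[...,2])<15)][:,2]; print(n,'table z',np.median(tab))
    for nm,(a,b,c,d),(zl,zh) in zip(('foot','base','rest'),u0,((4,13),(13,23),(8,17))):
        m=np.zeros(P.shape[:2],bool); m[b:d,a:c]=1
        hsv=cv2.cvtColor(f['color'],cv2.COLOR_BGR2HSV)
        mm=m&(P[...,2]>zl)&(P[...,2]<zh)
        k=cv2.connectedComponentsWithStats(mm.astype(np.uint8)); 
        print(nm,mm.sum(),rect(P,mm),'zmed',np.median(P[mm][:,2]))
        hi=m&(P[...,2]>zh+6); print('  high',hi.sum(),rect(P,hi) if hi.sum()>5 else'',np.percentile(P[hi],[2,50,98],axis=0).round(1).tolist() if hi.sum() else '')
        # colour-based: saturation mask cast onto plane
        cm=(m&(hsv[...,1]>90)).astype(np.uint8); cs,_=cv2.findContours(cm,0,2); k=max(cs,key=cv2.contourArea)
        z={'foot':8,'base':18,'rest':12}[nm]; w=cast(f,k.reshape(-1,2),z); c_,s_,a_=cv2.minAreaRect(w[:,:2].astype(np.float32)); print('  col',np.round(c_,1),np.round(s_,1),a_)
    a,b,c,d=u0[3]; sub=P[b:d,a:c]; 
# obstacles list from top
f=dict(np.load('pics/top0.npz')); P=pts(f)
m=((P[...,2]>25)&(P[...,2]<450)&(P[...,0]>230)&(P[...,0]<800)&(np.abs(P[...,1])<600)).astype(np.uint8)
n,l,s,c=cv2.connectedComponentsWithStats(m)
for i in range(1,n):
    if s[i,4]>15:
        q=P[l==i]; print(s[i],q.min(0).round(),q.max(0).round())
out=[]
for n,(a,b,c,d) in (('top',(345,215,415,265)),('scene',(370,270,440,350)),('top',(130,180,220,260)),('scene',(160,155,240,225))):
    f=cv2.imread('pics/%s0.png'%n); out.append(cv2.resize(f[b:d,a:c],(400,300),interpolation=cv2.INTER_CUBIC))
cv2.imwrite('pics/crop.png',np.vstack([np.hstack(out[:2]),np.hstack(out[2:])]))
E
```

```text
top table z 0.8521080850367729
foot 901 (array([504. , 331.6]), array([252.4, 285.4]), np.float32(-88.936905)) zmed 7.258477793115343
  high 845 (array([585.3, 284.2]), array([164.1, 204.7]), np.float32(-64.65509)) [[472.0, 197.2, 21.1], [584.2, 327.9, 58.4], [620.0, 400.5, 121.8]]Traceback (most recent call last):
  File "<stdin>", line 13, in <module>
ValueError: max() iterable argument is empty
```

```bash
cat > m.py <<'E'
from h import *
def big(m):
    n,l,s,c=cv2.connectedComponentsWithStats(m.astype(np.uint8)); return l==1+np.argmax(s[1:,4])
box={'top':[(152,186,200,246),(240,205,295,278),(362,225,400,256)],'scene':[(170,160,237,218),(228,222,300,288),(375,275,430,342)]}
for n in ("top","scene"):
    f=dict(np.load('pics/%s0.npz'%n)); P=pts(f)
    for nm,(a,b,c,d),(zl,zh) in zip(('foot','base','rest'),box[n],((4,13),(13,23),(8,17))):
        m=np.zeros(P.shape[:2],bool); m[b:d,a:c]=1
        mm=m&(P[...,2]>zl)&(P[...,2]<zh)
        mm=cv2.morphologyEx(mm.astype(np.uint8),cv2.MORPH_OPEN,np.ones((2,2)))>0
        if nm!='foot': mm=big(mm)
        print(n,nm,mm.sum(),rect(P,mm),'z',np.median(P[mm][:,2]).round(1))
        hi=m&(P[...,2]>zh+12)
        if hi.sum()>4:
            hi=big(hi) if nm!='base' else hi
            print('  high',hi.sum(),rect(P,hi),np.percentile(P[hi],[2,50,98],axis=0).round(1).tolist())
            top=hi&(P[...,2]>np.nanmax(P[hi][:,2])-12); print('  top',top.sum(),rect(P,top),P[top].mean(0).round(1))
f=dict(np.load('pics/top0.npz')); P=pts(f)
m=((P[...,2]>25)&(P[...,2]<450)&(P[...,0]>230)&(P[...,0]<800)&(np.abs(P[...,1])<600)).astype(np.uint8)
n,l,s,c=cv2.connectedComponentsWithStats(m)
for i in range(1,n):
    if s[i,4]>15:
        q=P[l==i]; print(s[i],q.min(0).round(),q.max(0).round())
out=[]
for n,(a,b,c,d) in (('top',(352,220,408,262)),('scene',(375,275,435,345)),('top',(142,185,212,245)),('scene',(160,155,240,225))):
    g=cv2.imread('pics/%s0.png'%n); out.append(cv2.resize(g[b:d,a:c],(400,300),interpolation=cv2.INTER_CUBIC))
cv2.imwrite('pics/crop.png',np.vstack([np.hstack(out[:2]),np.hstack(out[2:])]))
E
python3 m.py
```

```text
top foot 609 (array([511.9, 320. ]), array([ 70., 161.]), np.float32(-23.844687)) z nan
  high 378 (array([514.7, 322.3]), array([ 9.2, 99.5]), np.float32(-23.392927)) [[469.7, 301.3, 27.8], [513.1, 320.4, 90.8], [557.6, 340.3, 122.7]]
  top 100 (array([514.8, 322.3]), array([ 8.6, 98.4]), np.float32(-22.863916)) [514.2 322.8 120.3]
top base 1651 (array([434.7,  33. ]), array([189.2,  91.5]), np.float32(19.350569)) z nan
  high 14 (array([438.3,  36.1]), array([134.9,   7.6]), np.float32(17.933563)) [[373.8, 13.2, 37.3], [379.8, 19.4, 40.2], [502.0, 58.8, 43.7]]
  top 14 (array([438.3,  36.1]), array([134.9,   7.6]), np.float32(17.933563)) [429.3  34.1  40.1]
top rest 196 (array([ 444.5, -317.9]), array([60.4, 68.8]), np.float32(-2.5660205)) z 13.0
  high 252 (array([ 448.1, -314.3]), array([52.3, 45.6]), np.float32(86.919846)) [[427.9, -339.4, 33.0], [448.1, -321.4, 61.4], [468.1, -289.0, 97.8]]
  top 54 (array([ 449.3, -314.2]), array([52.5, 32.8]), np.float32(87.80704)) [ 448.4 -321.2   94.4]
scene foot 560 (array([614.1, 334.6]), array([354.3, 110.3]), np.float32(20.643934)) z na
[... 1054 characters left out ...]
17  39  32 546] [727. 368.  25.] [799. 465. 113.]
[ 185  121   49   64 2178] [607. 146.  25.] [800. 294. 112.]
[226 121  26  26 222] [737.  92.  26.] [800. 169.  97.]
[256 125  36  32 554] [705. -33.  25.] [789.  76. 105.]
[246 153  18  21 294] [652.  53.  25.] [719. 108.  58.]
[415 158  41  27 586] [ 630. -491.   25.] [ 674. -437.  217.]
[147 168  27  26 528] [582. 334.  25.] [656. 409.  63.]
[455 182  12  15 114] [ 595. -599.   25.] [ 639. -566.   53.]
[160 195  24  35 378] [468. 300.  25.] [560. 344. 129.]
[320 195  23  23 415] [ 517. -198.   26.] [ 585. -129.   64.]
[374 232  21  16 255] [ 425. -340.   25.] [ 471. -287.   99.]
[317 259  20  20 261] [ 328. -179.   25.] [ 386. -120.   63.]
```

View pics/crop.png

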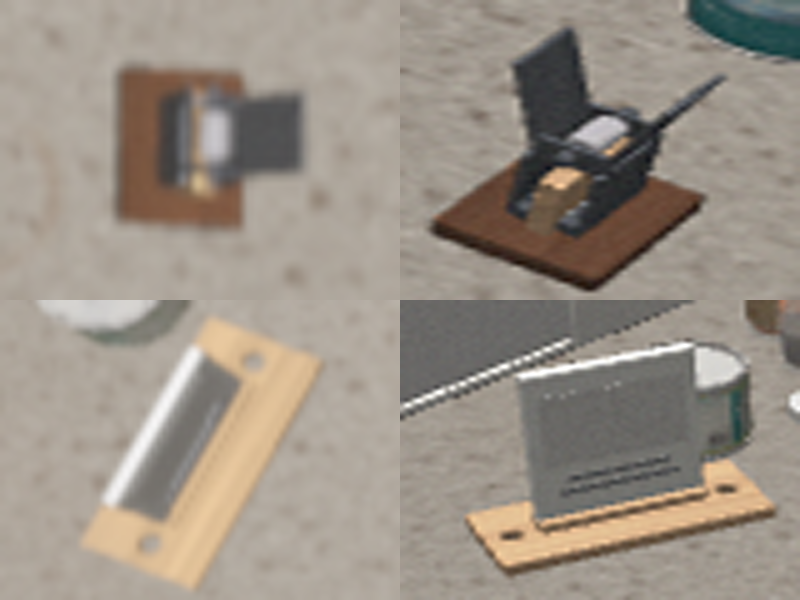

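The crops show the clip's spindle along world x with its handles open in y, and the card at yaw of about -23°, its holes just beyond the card ends. My estimates are:
- **Card:** (514.5, 322), yaw -23.3°
- **Base:** about (436, 34.5), yaw about 18.5°
- **Clip:** (448, -314), yaw -2.7°

I'm moving above the card now.

{"api": "arm_command", "payload": {"targets": "0 0 2 0 0 4.8 0; 0 0 2 0 0 4.8 0; -2.5 -0.2 0.3 0 0 0 0; -3.8 -0.4 0.4 0 0 0 0; -3.8 -0.4 0.4 0 0 0 0", "force": 30}}

```text
time_s: 0.6
eef_pos: [219.7, 484.3, 179.3]
ee_rot: [-3.14, -0.0, 2.736]
force: [-0.2, 0.3, 0.7]
width: 85.3
finger_force: 0.0
```

{"api": "arm_command", "payload": {"targets": "-3.8 -0.4 0.4 0 0 0 0; -3.8 -0.4 0.4 0 0 0 0; -3.8 -0.4 0.4 0 0 0 0; -3.8 -0.4 0.4 0 0 0 0; -3.8 -0.4 0.4 0 0 0 0"}}

```text
time_s: 1.1
eef_pos: [386.9, 390.3, 159.6]
ee_rot: [-3.141, -0.001, 2.734]
force: [0.2, 0.6, -0.4]
width: 85.4
finger_force: 0.0
```

{"api": "arm_command", "payload": {"targets": "-3.8 -0.4 0.4 0 0 0 0; -3.8 -0.4 0.4 0 0 0 0; -2.8 -0.3 0.3 0 0 0 0; 0 0 0 0 0 0 0; 0 0 0 0 0 0 0"}}

```text
time_s: 1.6
eef_pos: [476.9, 339.7, 148.4]
ee_rot: [-3.14, -0.002, 2.733]
force: [0.1, -0.1, -0.3]
width: 85.7
finger_force: 0.0
```

```bash
cat >> h.py <<'E'
def plan(x,y,z,yaw):
    from scipy.spatial.transform import Rotation as Ro
    s=sensors.state(); p=np.array(s['eef_pos']); e=np.degrees(s['ee_rot'])
    dy=(yaw-e[2]+180)%360-180
    R=(Ro.from_euler('z',yaw,degrees=True)*Ro.from_euler('x',180,degrees=True)).as_matrix()
    print('pose',p.round(1),e.round(2),'q',s['qpos'].round(2),'w',round(s['width'],1),'F',np.round(s['force'],1),'ff',round(s['finger_force'],1),'t',s['time_s'])
    print('tool turn z',round(-dy,2),'then shift cm',((np.array([x,y,z])-p)@R/10).round(2))
E
python3 - <<'E'
from h import *
plan(514.5,322,86,156.7)
for n in ('wrist','scene'):
    f=grab_frame(n); np.savez('pics/%s1.npz'%n,**f); cv2.imwrite('pics/%s1.png'%n,f['color'])
E
```

```text
pose [476.9 339.7 148.4] [-1.7993e+02 -1.0000e-01  1.5658e+02] q [ 0.52  0.2   1.41  0.    1.53 -0.64] w 85.7 F [ 0.1 -0.1 -0.3] ff 0.0 t 1.6
tool turn z -0.12 then shift cm [-4.15 -0.14  6.24]
```

View pics/wrist1.png

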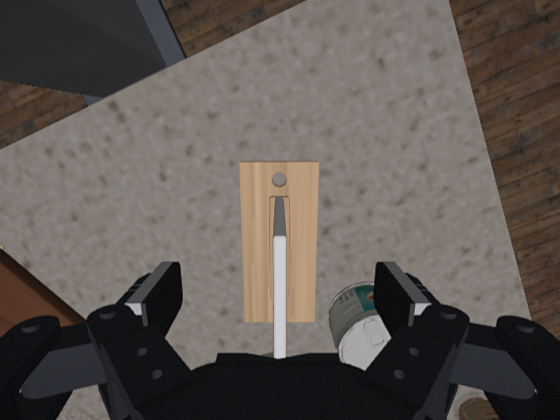

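The wrist view shows the card centred between the fingers and square to them. Its far end top is at (279,236) and the hole at (279,180). Next I check the position along the card from those points.

Run:
```python
from h import *
f=dict(np.load('pics/wrist1.npz')); P=pts(f)
c=cast(f,[(279.5,236)],120)[0]; h=cast(f,[(279,179.5)],8)[0]
a=np.radians(-23.3); ux=np.array([np.cos(a),np.sin(a)])
print(c,h,'centre from end',c[:2]+50*ux*1, c[:2]-50*ux,'from hole',h[:2]+64*ux,h[:2]-64*ux)
m=(np.abs(P[...,2]-120)<6); m[:150]=0;m[360:]=0;m[:,:260]=0;m[:,300:]=0; print(rect(P,m))
```

```text
[471.06157547 343.37240891 120.        ] [458.09580383 349.20616542   8.        ] centre from end [516.98389453 323.59513379] [425.1392564  363.14968404] from hole [516.87637224 323.89125325] [399.31523542 374.52107758]
(array([508. , 327.4]), array([ 7.7, 81.9]), np.float32(-23.550299))
```

{"api": "arm_command", "payload": {"targets": "-2.2 -0.1 0.5 0 0 0 0; -2.1 0 1.5 0 0 0 0; 0 0 2.2 0 0 0 0; 0 0 2 0 0 0 0; 0 0 0 0 0 0 0.5"}}

```text
time_s: 2.2
eef_pos: [513.0, 322.0, 83.8]
ee_rot: [-3.136, -0.005, 2.736]
force: [-0.7, -0.6, -0.4]
width: 73.1
finger_force: 0.0
```

{"api": "arm_command", "payload": {"targets": "0 0 0 0 0 0 1; 0 0 0 0 0 0 1; 0 0 0 0 0 0 1; 0 0 0 0 0 0 1; 0 0 0 0 0 0 1", "force": 40}}

```text
time_s: 2.7
eef_pos: [516.7, 322.8, 88.5]
ee_rot: [3.139, 0.001, 2.734]
force: [0.1, 2.1, 0.6]
width: 7.1
finger_force: 41.3
```

{"api": "arm_command", "payload": {"targets": "0 0 0 0 0 0 1; 0 0 0 0 0 0 1; 0 0 -0.5 0 0 0 1; 0 0 -1 0 0 0 1; 0 0 0 0 0 0 1"}}

```text
time_s: 3.2
eef_pos: [516.7, 322.2, 103.4]
ee_rot: [3.141, 0.001, 2.734]
force: [1.1, 0.4, -1.8]
width: 7.5
finger_force: 40.7
```

Run:
```python
from h import *
plan(436.5,34.5,150,198.5)
```

```text
pose [516.7 322.2 103.4] [1.7994e+02 6.0000e-02 1.5665e+02] q [ 0.46  0.27  1.41 -0.    1.46 -0.7 ] w 7.5 F [ 1.1  0.4 -1.8] ff 40.7 t 3.2
tool turn z -41.85 then shift cm [ 16.73 -24.74  -4.66]
```

{"api": "arm_command", "payload": {"targets": "0 -0.5 -1.5 0 0 0 1; -0.4 -2 -1.6 0 0 0 1; -0.4 -3.4 -1.6 0 0 0 1; -0.5 -3.6 0 0 0 0 1; -0.5 -3.6 0 0 0 0 1"}}

```text
time_s: 3.7
eef_pos: [480.6, 193.5, 151.0]
ee_rot: [3.141, 0.002, 2.735]
force: [0.3, 0.5, -3.2]
width: 7.5
finger_force: 40.7
```

{"api": "arm_command", "payload": {"targets": "-0.5 -3.6 0 0 0 0 1; -0.5 -3.6 0 0 0 0 1; -0.5 -3.6 0 0 0 0 1; -0.4 -3.4 0 0 0 -3 1; -0.4 -2.3 0 0 0 -6 1"}}

```text
time_s: 4.2
eef_pos: [436.5, 31.8, 150.1]
ee_rot: [-3.141, 0.001, 2.893]
force: [-0.1, 0.0, -2.6]
width: 7.3
finger_force: 40.6
```

{"api": "arm_command", "payload": {"targets": "0 0 0 0 0 -8.2 1; 0 0 0 0 0 -8.2 1; 0 0 0 0 0 -8.2 1; 0 0 0 0 0 -8.2 1; 0 0 0 0 0 0 1"}}

```text
time_s: 4.7
eef_pos: [437.5, 33.6, 150.0]
ee_rot: [-3.141, 0.0, -2.82]
force: [-0.1, -0.2, -2.0]
width: 7.5
finger_force: 40.7
```

{"api": "arm_command", "payload": {"targets": "0 0 0 0 0 0 1; 0 0 0 0 0 0 1; 0 0 0 0 0 0 1; 0 0 0 0 0 0 1; 0 0 0 0 0 0 1"}}

```text
time_s: 5.2
eef_pos: [437.7, 33.9, 149.3]
ee_rot: [3.142, -0.0, -2.82]
force: [-0.7, 0.2, -2.2]
width: 7.3
finger_force: 40.7
```

Run:
```python
from h import *
plan(436.5,34.5,150,198.5)
for n in ('wrist','scene','top'):
    f=grab_frame(n); np.savez('pics/%s2.npz'%n,**f); cv2.imwrite('pics/%s2.png'%n,f['color'])
w=cv2.imread('pics/wrist2.png'); s=cv2.imread('pics/scene2.png')
cv2.imwrite('pics/c2.png',np.hstack([cv2.resize(w,(400,300)),cv2.resize(s[150:300,190:340],(300,300),interpolation=cv2.INTER_CUBIC)]))
```

```text
pose [437.7  33.9 149.3] [ 1.8000e+02 -1.0000e-02 -1.6156e+02] q [-0.05 -0.13  1.75  0.    1.52 -1.94] w 7.3 F [-0.7  0.2 -2.2] ff 40.7 t 5.2
tool turn z -0.06 then shift cm [ 0.1   0.09 -0.07]
```

View pics/c2.png

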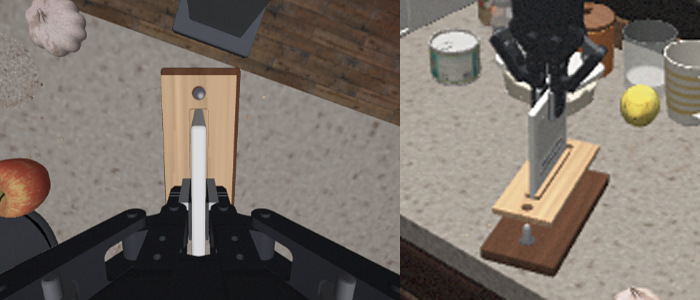

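The wrist view shows the front hole, at about (199,93) in the half-size picture, with the pin visible through it. The scene view shows the front pin just below its hole. I'll measure the offset from enlarged crops.

Run:
```python
from h import *
w=cv2.imread('pics/wrist2.png'); s=cv2.imread('pics/scene2.png')
cv2.imwrite('pics/c3.png',np.hstack([cv2.resize(w[90:170,220:340],(480,320),interpolation=cv2.INTER_CUBIC),cv2.resize(s[245:285,240:275],(280,320),interpolation=cv2.INTER_CUBIC)]))
```

```text
(no output)
```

View pics/c3.png

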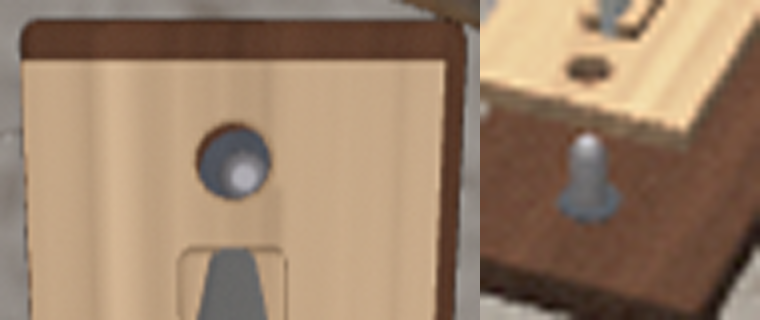

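The wrist crop puts the hole centre at (278.3,130.3) and the pin tip at (280.8,134.3). The scene crop puts the hole at (253.4,253.8) and the pin tip at (253.5,262.1).

Run:
```python
from h import *
w=dict(np.load('pics/wrist2.npz')); s=dict(np.load('pics/scene2.npz'))
zf=149.3-88.2
hw=cast(w,[(278.25,130.25)],zf+8)[0]; pw=cast(w,[(280.75,134.25)],40)[0]
hs=cast(s,[(253.4,253.75)],zf+8)[0]; ps=cast(s,[(253.5,262.5)],40)[0]
bl,br=cast(w,[(226.2,97.5),(335.75,97.5)],18); fl,fr=cast(w,[(225.5,105),(331.75,105)],zf+8)
a=np.radians(18.44); R=np.array([[np.cos(a),np.sin(a)],[-np.sin(a),np.cos(a)]])
c=np.array([437.7,33.9])
print('wrist hole',hw,'pin',pw,'d card axes',R@(pw-hw)[:2]); print('scene hole',hs,'pin',ps,R@(ps-hs)[:2])
print('edges mid diff',R@((bl+br-fl-fr)/2)[:2], np.linalg.norm(bl-br),np.linalg.norm(fl-fr))
print('hole rel tcp card axes',R@(hw[:2]-c),R@(hs[:2]-c))
# far pin in first pictures
P=pts(dict(np.load('pics/top0.npz')))
for n,(a,b,cc,d) in (('top',(240,205,295,278)),('scene',(228,222,300,288))):
    P=pts(dict(np.load('pics/%s0.npz'%n))); m=np.zeros(P.shape[:2],bool); m[b:d,a:cc]=1; m&=P[...,2]>26
    k,l,st,ce=cv2.connectedComponentsWithStats(m.astype(np.uint8))
    for i in range(1,k): print(n,ce[i],P[l==i].mean(0).round(1),st[i,4])
# foot long-edge direction in wrist: light wood mask
col=cv2.cvtColor(w['color'],cv2.COLOR_BGR2HSV)
Pw=pts(w); m=(np.abs(Pw[...,2]-zf-8)<6); m[:,:215]=0; m[:,345:]=0; m[300:]=0; print('foot',rect(Pw,m))
m=(np.abs(Pw[...,2]-18)<5); m[:,:215]=0; m[:,345:]=0; m[300:]=0; q=Pw[m&(np.indices(m.shape)[1]>320)]; print(len(q))
```

```text
wrist hole [376.89626927  14.55308511  69.1       ] pin [379.39916315  17.50613036  40.        ] d card axes [3.30846572 2.0097285 ]
scene hole [373.27608421  10.59771068  69.1       ] pin [377.30595779  14.46427036  40.        ] [5.04599831 2.39333782]
edges mid diff [-8.83030892  2.10900339] 88.38530995063884 70.12819033782584
hole rel tcp card axes [-63.8014382    0.87935763] [-68.48687639  -1.72782394]
top [260.875 221.125] [498.7  56.1  37.5] 8
top [258. 225.] [487.6  64.9  26.5] 1
top [272.875 260.875] [377.2  16.7  40.4] 8
top [271. 266.] [361.6  21.8  26.3] 1
scene [273.4  233.95] [498.3  55.3  33.6] 20
scene [274. 238.] [493.6  49.5  26.6] 1
scene [252.89285714 264.85714286] [376.1  15.4  33.5] 28
foot (array([423.4,  29.7]), array([130.3,  70.3]), np.float32(18.448338))
1028
```

{"api": "arm_command", "payload": {"targets": "-0.33 0.21 0 0 0 0 1; 0 0 0.8 0 0 0 1; 0 0 0.7 0 0 0 1; 0 0 0 0 0 0 1; 0 0 0 0 0 0 1"}}

```text
time_s: 5.85
eef_pos: [439.8, 37.0, 133.6]
ee_rot: [3.141, -0.001, -2.819]
force: [0.3, 0.1, -1.7]
width: 7.1
finger_force: 40.7
```

Run:
```python
from h import *
plan(436.5,34.5,150,198.5)
for n in ('wrist','scene'):
    f=grab_frame(n); np.savez('pics/%s3.npz'%n,**f); cv2.imwrite('pics/%s3.png'%n,f['color'])
w=cv2.imread('pics/wrist3.png'); s=cv2.imread('pics/scene3.png')
cv2.imwrite('pics/c4.png',np.hstack([cv2.resize(w[90:170,220:340],(480,320),interpolation=cv2.INTER_CUBIC),cv2.resize(s[245:285,240:275],(280,320),interpolation=cv2.INTER_CUBIC)]))
```

```text
pose [439.8  37.  133.6] [ 1.7997e+02 -7.0000e-02 -1.6154e+02] q [-0.04 -0.12  1.77  0.    1.49 -1.94] w 7.1 F [ 0.3  0.1 -1.7] ff 40.7 t 5.85
tool turn z -0.04 then shift cm [ 0.39 -0.13 -1.64]
```

View pics/c4.png

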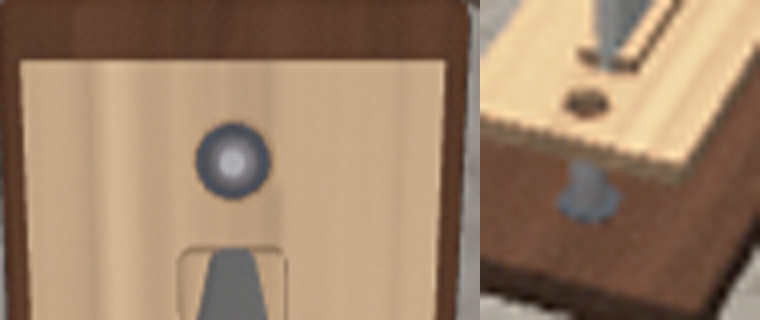

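The pin now shows exactly in the middle of the hole, both at about (278,130).

Run:
```python
from h import *
w=dict(np.load('pics/wrist3.npz'))
a=np.radians(18.45); R=np.array([[np.cos(a),np.sin(a)],[-np.sin(a),np.cos(a)]])
h=cast(w,[(278.25,130.25)],53.4)[0]; p=cast(w,[(278,130.4)],40)[0]; print(R@(p-h)[:2])
```

```text
[ 0.25039178 -0.12807329]
```

{"api": "arm_command", "payload": {"targets": "0 0 0.4 0 0 0 1; 0 0 0.5 0 0 0 1; 0 0 0.5 0 0 0 1; 0 0 0.5 0 0 0 1; 0 0 0 0 0 0 1"}}

```text
time_s: 6.45
eef_pos: [439.4, 37.0, 114.1]
ee_rot: [3.141, -0.002, -2.819]
force: [-0.1, -0.1, -2.3]
width: 7.5
finger_force: 40.7
```

{"api": "arm_command", "payload": {"targets": "0 0 0.4 0 0 0 1; 0 0 0.25 0 0 0 1; 0 0 0.1 0 0 0 1; 0 0 0.05 0 0 0 1; 0 0 0 0 0 0 1"}}

```text
time_s: 6.95
eef_pos: [440.3, 37.0, 107.3]
ee_rot: [3.142, 0.0, -2.819]
force: [-0.2, -0.3, -2.1]
width: 7.6
finger_force: 40.8
```

{"api": "arm_command", "payload": {"targets": "0 0 0.1 0 0 0 1; 0 0 0.1 0 0 0 1; 0 0 0 0 0 0 1; 0 0 0 0 0 0 1; 0 0 0 0 0 0 1"}}

```text
time_s: 7.45
eef_pos: [440.4, 37.0, 106.3]
ee_rot: [-3.141, 0.001, -2.819]
force: [-3.4, 0.5, 6.1]
width: 7.6
finger_force: 41.9
```

{"api": "arm_command", "payload": {"targets": "0 0 0 0 0 0 0.6; 0 0 0 0 0 0 0.4; 0 0 0 0 0 0 0; 0 0 0 0 0 0 0; 0 0 0 0 0 0 0"}}

```text
time_s: 7.95
eef_pos: [440.2, 36.9, 105.2]
ee_rot: [3.142, -0.0, -2.819]
force: [-0.2, 0.4, -0.2]
width: 78.7
finger_force: 0.0
```

{"api": "arm_command", "payload": {"targets": "0 0 -1 0 0 0 0; 0 0 -2 0 0 0 0; 0 0 -3 0 0 0 0; 0 0 -3 0 0 0 0; 0 0 -1 0 0 0 0"}}

```text
time_s: 8.45
eef_pos: [442.0, 36.9, 209.7]
ee_rot: [-3.139, 0.007, -2.819]
force: [0.0, 0.1, 0.3]
width: 85.1
finger_force: 0.0
```

Run:
```python
from h import *
plan(447.5,-314.5,150,177.3)
for n in ('scene','top'):
    f=grab_frame(n); np.savez('pics/%s4.npz'%n,**f); cv2.imwrite('pics/%s4.png'%n,f['color'])
s=cv2.imread('pics/scene4.png')
cv2.imwrite('pics/c5.png',cv2.resize(s[170:300,190:330],(560,520),interpolation=cv2.INTER_CUBIC))
```

```text
pose [442.   36.9 209.7] [-179.85    0.41 -161.53] q [-0.04 -0.15  1.65  0.    1.64 -1.94] w 85.1 F [0.  0.1 0.3] ff 0.0 t 8.45
tool turn z 21.17 then shift cm [ -2.2  -35.08   5.97]
```

View pics/c5.png

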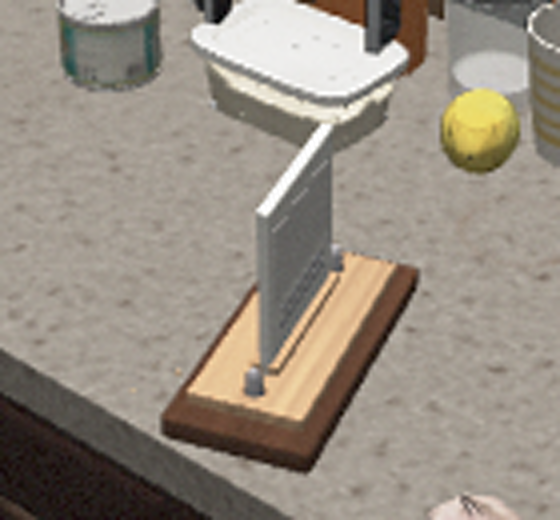

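Both pins stand through the foot holes, at (254,380) and (336,258) in the crop, and the foot lies flush on the base. I'm moving on to the clip.

{"api": "arm_command", "payload": {"targets": "0 0 0.5 0 0 7.1 0; 0 0 0.5 0 0 7.1 0; 0 0 0.5 0 0 7 0; -0.1 -2 0.5 0 0 0 0; -0.3 -3.7 0.4 0 0 0 0"}}

```text
time_s: 9.05
eef_pos: [440.3, -19.1, 178.7]
ee_rot: [3.14, -0.004, 3.098]
force: [-0.0, -0.5, -0.5]
width: 85.5
finger_force: 0.0
```

{"api": "arm_command", "payload": {"targets": "-0.3 -4 0.4 0 0 0 0; -0.3 -4 0.4 0 0 0 0; -0.3 -4 0.4 0 0 0 0; -0.3 -4 0.4 0 0 0 0; -0.3 -4 0 0 0 0 0"}}

```text
time_s: 9.55
eef_pos: [445.3, -221.4, 162.2]
ee_rot: [3.139, -0.004, 3.094]
force: [-0.3, 0.0, 1.0]
width: 86.0
finger_force: 0.0
```

{"api": "arm_command", "payload": {"targets": "-0.3 -4 0 0 0 0 0; 0 -3.4 0 0 0 0 0; 0 -2 0 0 0 0 0; 0 0 0 0 0 0 0; 0 0 0 0 0 0 0"}}

```text
time_s: 10.05
eef_pos: [445.0, -313.7, 164.1]
ee_rot: [3.139, -0.002, 3.094]
force: [0.3, 0.2, 0.0]
width: 85.2
finger_force: 0.0
```

Run:
```python
from h import *
plan(447.5,-314.5,63,177.3)
f=grab_frame('wrist'); np.savez('pics/wrist5.npz',**f); cv2.imwrite('pics/wrist5.png',f['color'])
P=pts(f)
m=(np.abs(P[...,0]-447)<60)&(np.abs(P[...,1]+314)<45)&(P[...,2]>70)&(P[...,2]<103)
print(m.sum(),rect(P,m),np.percentile(P[m],[1,50,99],axis=0).round(1).tolist())
```

```text
pose [ 445.  -313.7  164.1] [ 1.7985e+02 -9.0000e-02  1.7725e+02] q [-0.72  0.1   1.49  0.    1.55 -2.24] w 85.2 F [0.3 0.2 0. ] ff 0.0 t 10.05
tool turn z -0.05 then shift cm [-0.25 -0.07 10.11]
1582 (array([ 450.2, -313.8]), array([50.6, 34. ]), np.float32(87.89427)) [[432.8, -338.7, 70.4], [449.1, -327.7, 87.2], [466.9, -288.8, 97.0]]
```

View pics/wrist5.png

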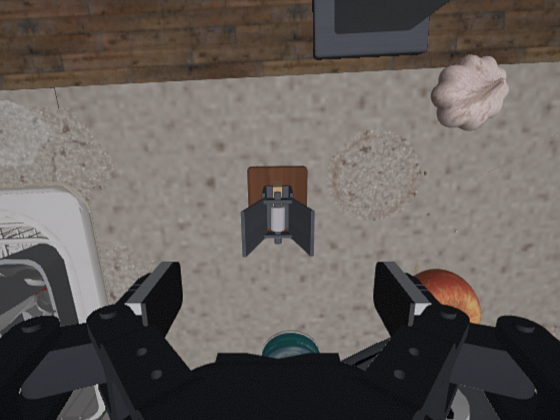

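The wrist view shows the clip with its handles at columns 242–314, centred on the gripper at about column 278 and square to it. I'll descend and squeeze.

{"api": "arm_command", "payload": {"targets": "-0.4 0 1 0 0 -0.3 0; 0 0 2.5 0 0 0 0; 0 0 3 0 0 0 0; 0 0 2.4 0 0 0 0; 0 0 1.25 0 0 0 0", "force": 30}}

```text
time_s: 10.6
eef_pos: [448.4, -312.3, 60.6]
ee_rot: [3.138, -0.004, 3.101]
force: [-0.0, -0.0, 0.7]
width: 85.3
finger_force: 0.0
```

{"api": "arm_command", "payload": {"targets": "0 0 0 0 0 0 0; 0 0 0 0 0 0 0.2; 0 0 0 0 0 0 0.35; 0 0 0 0 0 0 0.5; 0 0 0 0 0 0 0.6"}}

```text
time_s: 11.1
eef_pos: [451.0, -316.3, 67.0]
ee_rot: [-3.138, 0.005, 3.099]
force: [0.3, 1.2, 5.3]
width: 34.5
finger_force: 6.6
```

{"api": "arm_command", "payload": {"targets": "0 0 0 0 0 0 0.7; 0 0 0 0 0 0 0.8; 0 0 0 0 0 0 1; 0 0 0 0 0 0 1; 0 0 0 0 0 0 1"}}

```text
time_s: 11.6
eef_pos: [451.7, -315.8, 68.2]
ee_rot: [-3.139, 0.007, 3.099]
force: [-0.5, 2.5, 10.7]
width: 22.7
finger_force: 31.3
```

Run:
```python
from h import *
for n in ('wrist','scene','top'):
    f=grab_frame(n); np.savez('pics/%s6.npz'%n,**f); cv2.imwrite('pics/%s6.png'%n,f['color'])
    P=pts(f); m=(np.abs(P[...,0]-449)<30)&(np.abs(P[...,1]+314)<45)
    print(n)
    for z in range(4,110,8):
        q=P[m&(P[...,2]>z)&(P[...,2]<=z+8)]
        if len(q)>3: print(z,len(q),np.percentile(q[:,0],[3,97]).round(),np.percentile(q[:,1],[3,25,50,75,97]).round())
print(sensors.state()['width'])
s=cv2.imread('pics/scene6.png'); w=cv2.imread('pics/wrist6.png')
cv2.imwrite('pics/c6.png',np.hstack([cv2.resize(s[240:350,350:450],(500,550),interpolation=cv2.INTER_CUBIC),cv2.resize(w[150:370,230:330],(250,550),interpolation=cv2.INTER_CUBIC)]))
```

```text
wrist
4 1961 [420. 473.] [-341. -326. -308. -296. -286.]
12 1500 [420. 472.] [-338. -326. -309. -299. -288.]
20 312 [427. 458.] [-338. -337. -313. -293. -292.]
28 307 [427. 456.] [-336. -334. -313. -296. -294.]
36 479 [427. 452.] [-333. -330. -312. -299. -297.]
44 619 [430. 465.] [-330. -324. -314. -307. -300.]
52 1718 [432. 470.] [-325. -319. -315. -312. -306.]
60 164 [434. 466.] [-326. -325. -324. -306. -303.]
68 263 [434. 464.] [-333. -325. -324. -305. -298.]
76 589 [434. 464.] [-339. -330. -307. -300. -292.]
84 718 [434. 463.] [-339. -330. -324. -300. -292.]
92 1802 [435. 466.] [-337. -326. -324. -305. -293.]
100 1069 [439. 461.] [-332. -328. -327. -303. -298.]
108 1508 [436. 456.] [-350. -335. -303. -295. -280.]
scene
4 228 [420. 472.] [-342. -338. -321. -303. -287.]
12 141 [422. 463.] [-340. -332. -315. -298. -292.]
20 78 [426. 466.] [-339. -337. -335. -314. -296.]
28 77 [426. 468.] [-336. -335. -332. -317. -297.]
36 71 [427. 466.] [-334. -332. -330. -314. -300.]
44 88 [429. 466.] [-331. -329. -325. -313. -302.]
52 105 [432. 465.] [-328. -320. -314. -308. -305.]
60 36 [434. 464.] [-327. -325. -307. -306. -304.]
68 57 [433. 466.] [-335. -328. -307. -306. -296.]
76 75 [434. 462.] [-340. -333. -307. -305. -291.]
84 74 [434. 461.] [-341. -333. -324. -305. -292.]
92 92 [435. 465.] [-340. -333. -307. -304. -293.]
100 52 [439. 461.] [-340. -330. -304. -302. -294.]
108 87 [436. 458.] [-353. -337. -302. -296. -279.]
top
4 43 [421. 478.] [-313. -291. -288. -285. -278.]
12 55 [420. 478.] [-325. -306. -293. -290. -287.]
20 10 [427. 447.] [-309. -296. -294. -293. -291.]
28 6 [432. 444.] [-308. -296. -295. -295. -293.]
36 11 [430. 443.] [-311. -304. -298. -296. -296.]
44 9 [432. 442.] [-302. -302. -300. -299. -298.]
52 4 [431. 440.] [-304. -303. -303. -302. -301.]
22.96028721657226
```

View pics/c6.png

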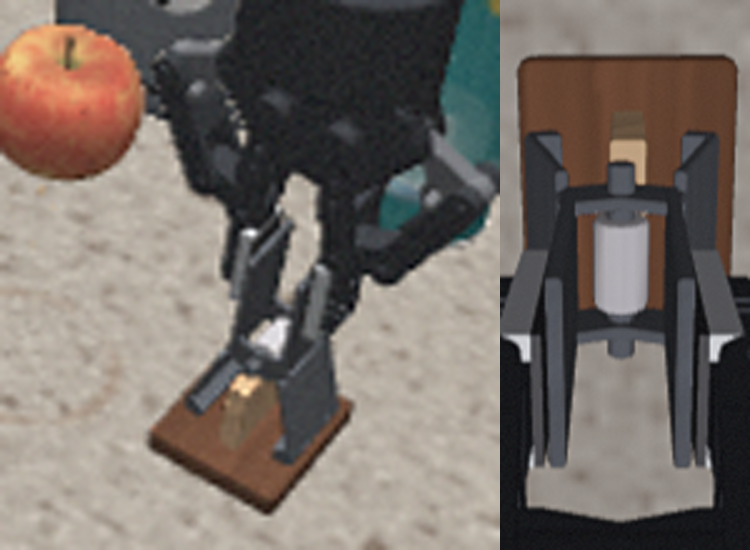

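The clip is squeezed wide open: its handles are flat in the pads, it is level and centred, and the jaws stand clear on both sides of the tongue at about (240,410). I'm lifting it straight up.

{"api": "arm_command", "payload": {"targets": "0 0 -0.5 0 0 0 1; 0 0 -1 0 0 0 1; 0 0 -1.5 0 0 0 1; 0 0 -2 0 0 0 1; 0 0 -2.5 0 0 0 1"}}

```text
time_s: 12.25
eef_pos: [448.9, -314.6, 139.4]
ee_rot: [3.141, -0.001, 3.099]
force: [-0.4, -0.2, -0.9]
width: 22.6
finger_force: 31.1
```

{"api": "arm_command", "payload": {"targets": "0 0 -3 0 0 0 1; 0 0 -3 0 0 0 1; 0 0 -2.5 0 0 0 1; 0 0 -1 0 0 0 1; 0 0 0 0 0 0 1"}}

```text
time_s: 12.75
eef_pos: [450.0, -315.5, 236.2]
ee_rot: [-3.139, 0.004, 3.099]
force: [0.5, 0.0, -1.9]
width: 23.2
finger_force: 31.1
```

Run:
```python
from h import *
plan(441,37,230,-161.55)
plan(441,37,230,177.5)
p=sensors.state()['eef_pos']
for n in ('wrist','scene'):
    f=grab_frame(n); np.savez('pics/%s7.npz'%n,**f); cv2.imwrite('pics/%s7.png'%n,f['color'])
    P=pts(f); m=(np.abs(P[...,0]-450)<35)&(np.abs(P[...,1]+314)<45); print(n)
    for z in range(-62,40,8):
        q=P[m&(P[...,2]-p[2]>z)&(P[...,2]-p[2]<=z+8)]
        if len(q)>3: print(z,len(q),np.percentile(q[:,0],[3,97]).round(),np.percentile(q[:,1],[3,25,50,75,97]).round())
```

```text
pose [ 450.  -315.5  236.2] [-179.84    0.2   177.55] q [-0.71  0.08  1.37  0.    1.69 -2.24] w 23.2 F [ 0.5  0.  -1.9] ff 31.1 t 12.75
tool turn z -20.9 then shift cm [-10.3   33.73   0.62]
pose [ 450.  -315.5  236.2] [-179.84    0.2   177.55] q [-0.71  0.08  1.37  0.    1.69 -2.24] w 23.2 F [ 0.5  0.  -1.9] ff 31.1 t 12.75
tool turn z 0.05 then shift cm [ 2.44 35.18  0.62]
wrist
-54 330 [429. 457.] [-339. -336. -329. -294. -291.]
-46 260 [429. 456.] [-338. -336. -295. -294. -292.]
-38 261 [429. 453.] [-335. -334. -298. -296. -295.]
-30 278 [429. 451.] [-332. -331. -309. -299. -297.]
-22 1089 [428. 470.] [-329. -320. -315. -310. -301.]
-14 1204 [433. 465.] [-325. -319. -315. -312. -306.]
-6 174 [432. 463.] [-326. -324. -324. -306. -303.]
2 362 [432. 461.] [-337. -326. -324. -303. -293.]
10 615 [433. 462.] [-339. -330. -324. -300. -291.]
18 740 [433. 461.] [-339. -330. -324. -300. -291.]
26 1755 [433. 465.] [-335. -326. -307. -305. -295.]
34 1091 [437. 459.] [-334. -328. -326. -302. -293.]
scene
-62 27 [428. 465.] [-339. -338. -332. -299. -294.]
-54 120 [427. 466.] [-339. -337. -300. -296. -293.]
-46 66 [428. 464.] [-337. -335. -335. -333. -295.]
-38 72 [428. 467.] [-334. -333. -332. -330. -297.]
-30 74 [428. 464.] [-331. -330. -328. -316. -300.]
-22 158 [427. 463.] [-329. -325. -315. -309. -303.]
-14 59 [431. 463.] [-327. -325. -306. -305. -303.]
-6 57 [431. 463.] [-332. -326. -306. -305. -302.]
2 90 [432. 462.] [-339. -330. -306. -304. -292.]
10 115 [432. 461.] [-340. -333. -307. -304. -291.]
18 112 [431. 461.] [-340. -333. -324. -305. -291.]
26 105 [435. 459.] [-339. -332. -305. -302. -291.]
34 84 [434. 454.] [-343. -335. -302. -299. -285.]
```

The clip is held firmly and level, with its spindle about 14 mm below the TCP. I'm carrying it over the card.

{"api": "arm_command", "payload": {"targets": "0.1 1.5 0 0 0 0 1; 0.3 3 0 0 0 0 1; 0.3 3.6 0 0 0 0 1; 0.3 3.8 0 0 0 0 1; 0.3 3.8 0 0 0 0 1"}}

```text
time_s: 13.35
eef_pos: [441.9, -154.9, 231.9]
ee_rot: [3.139, -0.003, 3.099]
force: [1.1, 0.7, -0.6]
width: 23.2
finger_force: 31.1
```

{"api": "arm_command", "payload": {"targets": "0.3 3.8 0 0 0 0 1; 0.3 3.8 0 0 0 0 1; 0.3 3.8 0 0 0 0 1; 0.3 3.6 0 0 0 0 1; 0 2.8 0 0 0 0 1"}}

```text
time_s: 13.85
eef_pos: [436.8, 23.7, 232.2]
ee_rot: [3.14, -0.003, 3.101]
force: [0.7, -1.0, -0.6]
width: 23.0
finger_force: 31.1
```

{"api": "arm_command", "payload": {"targets": "0 1.3 0 0 0 -6 1; 0 0 0 0 0 -7.5 1; 0 0 0 0 0 -7.4 1; 0 0 0 0 0 0 1; 0 0 0 0 0 0 1"}}

```text
time_s: 14.35
eef_pos: [438.4, 34.3, 232.7]
ee_rot: [3.141, -0.002, -2.822]
force: [-0.4, -0.2, -0.9]
width: 23.0
finger_force: 31.1
```

Run:
```python
from h import *
plan(440.5,37,190,-161.55)
f=grab_frame('wrist'); np.savez('pics/wrist8.npz',**f); P=pts(f)
a=np.radians(18.45); R=np.array([[np.cos(a),np.sin(a)],[-np.sin(a),np.cos(a)]])
Q=P.copy(); Q[...,:2]=(P[...,:2]-[440.4,37])@R.T
m=(np.abs(Q[...,0])<70)&(np.abs(Q[...,1])<30)
for z0,z1 in ((128,143),(175,190),(190,205),(205,222),(222,250)):
    q=Q[m&(Q[...,2]>z0)&(Q[...,2]<z1)]; print(z0,len(q),np.percentile(q[:,0],[2,98]).round(1),np.percentile(q[:,1],[2,50,98]).round(1)) if len(q) else 0
k=m&(Q[...,2]>130)&(Q[...,2]<143); print(rect(P,k))
```

```text
pose [438.4  34.3 232.7] [ 1.7994e+02 -1.1000e-01 -1.6167e+02] q [-0.05 -0.16  1.61  0.    1.7  -1.94] w 23.0 F [-0.4 -0.2 -0.9] ff 31.1 t 14.35
tool turn z -0.12 then shift cm [-0.29  0.18  4.27]
128 683 [-49.7  -2.7] [-3.3  0.5  4.4]
175 435 [-23.6   4.4] [-25.3  13.7  22.7]
190 494 [-23.5   1.3] [-22.7 -17.2  20.2]
205 2276 [-24.  16.] [-17.2  -1.3  14.6]
222 1322 [-20.2  11.7] [-25.1  -7.1  22.1]
(array([417.6,  29.9]), array([52.7,  7.8]), np.float32(18.69503))
```

{"api": "arm_command", "payload": {"targets": "-0.25 0.18 0 0 0 0 1; 0 0 0.8 0 0 0 1; 0 0 1 0 0 0 1; 0 0 0 0 0 0 1; 0 0 0 0 0 0 1"}}

```text
time_s: 14.9
eef_pos: [440.6, 36.3, 215.0]
ee_rot: [3.141, -0.002, -2.82]
force: [0.5, -0.3, 0.5]
width: 22.9
finger_force: 31.1
```

```bash
cat > chk.py <<'E'
from h import *
plan(440.5,37,176,-161.55)
a=np.radians(18.45); R=np.array([[np.cos(a),np.sin(a)],[-np.sin(a),np.cos(a)]])
for n in ('wrist','scene'):
    f=grab_frame(n); np.savez('pics/%s9.npz'%n,**f); cv2.imwrite('pics/%s9.png'%n,f['color']); P=pts(f)
    Q=P.copy(); Q[...,:2]=(P[...,:2]-[440.4,37])@R.T; Q[...,2]-=sensors.state()['eef_pos'][2]
    m=(np.abs(Q[...,0])<70)&(np.abs(Q[...,1])<30); print(n)
    for z0 in range(-95,30,8):
        q=Q[m&(Q[...,2]>z0)&(Q[...,2]<z0+8)]
        if len(q)>5: print(z0,len(q),np.percentile(q[:,0],[2,98]).round(1),np.percentile(q[:,1],[2,25,50,75,98]).round(1))
E
python3 chk.py
```

```text
pose [440.6  36.3 215. ] [ 1.7996e+02 -9.0000e-02 -1.6156e+02] q [-0.05 -0.15  1.63  0.    1.66 -1.94] w 22.9 F [ 0.5 -0.3  0.5] ff 31.1 t 14.9
tool turn z -0.01 then shift cm [-0.01  0.07  3.9 ]
wrist
-95 9 [-50.2 -49.7] [-2.7 -1.4  0.   1.5  2.8]
-87 128 [-50.2  -1.6] [-3.5 -3.5  0.   4.2  4.4]
-79 628 [-49.   -7.4] [-2.8 -1.4  0.7  2.1  4.2]
-55 312 [-20.9   7.4] [-24.3 -21.  -15.   19.2  24. ]
-47 263 [-20.7   6.1] [-22.8 -21.5  19.4  21.4  22.7]
-39 262 [-20.7   3.4] [-20.3 -19.   15.9  18.8  20. ]
-31 269 [-20.6   0.6] [-17.8 -16.5  12.9  16.1  17.4]
-23 962 [-22.3  20.2] [-15.   -5.5  -0.1   5.2  14.4]
-15 1345 [-17.3  14.9] [-9.8 -3.8 -0.2  3.   9.2]
-7 171 [-17.6  13.8] [-12.   -9.5  -9.4   8.8  11.2]
1 338 [-17.4  12.8] [-22.8 -11.3  -9.4  10.2  22.3]
9 611 [-17.2  13.2] [-24.7 -15.5  -9.3  14.6  23.7]
17 738 [-17.1  12.8] [-25.  -15.2   8.3  14.4  23.9]
25 1767 [-16.8  15.3] [-22.6 -11.2  -9.2  10.2  21.6]
scene
-95 51 [-51.4  38.8] [-4.3 -3.6 -3.1 -2.7  3.5]
-87 78 [-51.6  22.4] [-4.  -3.2 -1.9  0.9  4.2]
-79 27 [-44.6  29.2] [-4.5 -2.5  0.5  1.8  3.2]
-63 6 [-19.1  15.9] [-19.7  15.7  16.3  16.8  19.4]
-55 77 [-22.4  17. ] [-24.7 -22.7  15.   17.9  21.5]
-47 52 [-21.5  16.2] [-23.2 -21.4 -20.4  17.   20.6]
-39 40 [-22.1  16.3] [-20.3 -19.1 -18.2 -16.5  17.4]
-31 46 [-21.7  14.7] [-18.2 -16.6 -15.7  10.7  15.6]
-23 81 [-23.3  16. ] [-15.6 -12.9  -5.7   4.9  12.4]
-15 71 [-18.6  14.5] [-13.1 -11.1   1.9   8.6  10.8]
-7 33 [-18.8  13.4] [-14.9  -9.8   8.7   9.3  13.8]
1 55 [-17.6  13.1] [-23.3 -15.1   8.4   9.6  19. ]
9 75 [-17.6  12.9] [-25.6 -18.6  -9.7   9.7  23.9]
17 73 [-17.8  12.8] [-25.6 -16.8   7.7   9.   22.9]
25 75 [-16.7  10.9] [-25.3 -18.7   8.   11.   22.7]
```

{"api": "arm_command", "payload": {"targets": "-0.08 0.06 0.7 0 0 0 1; 0 0 0.8 0 0 0 1; 0 0 0.8 0 0 0 1; 0 0 0.8 0 0 0 1; 0 0 0.6 0 0 0 1"}}

```text
time_s: 15.5
eef_pos: [441.1, 37.2, 177.5]
ee_rot: [3.141, -0.001, -2.819]
force: [0.6, 0.6, -0.4]
width: 23.0
finger_force: 31.1
```

{"api": "arm_command", "payload": {"targets": "0 0 0 0 0 0 1; 0 0 0 0 0 0 1; 0 0 0 0 0 0 1; 0 0 0 0 0 0 1; 0 0 0 0 0 0 1"}}

```text
time_s: 16.0
eef_pos: [441.8, 37.2, 179.2]
ee_rot: [-3.141, 0.001, -2.819]
force: [0.5, 0.4, -1.1]
width: 23.0
finger_force: 31.1
```

```bash
python3 chk.py
```

```text
pose [441.8  37.2 179.2] [-1.7999e+02  5.0000e-02 -1.6154e+02] q [-0.04 -0.14  1.69  0.    1.58 -1.94] w 23.0 F [ 0.5  0.4 -1.1] ff 31.1 t 16.0
tool turn z 0.01 then shift cm [0.13 0.03 0.32]
wrist
-95 9 [-50.2 -49. ] [-3.1 -1.7 -0.3  2.5  3.8]
-79 12 [-50.2 -48.5] [-2.9 -1.2  0.7  2.5  4.3]
-71 10 [-50.2 -48.6] [-3.4 -1.4  0.   1.5  3.3]
-63 12 [-50.2 -49.2] [-2.6 -1.1  0.6  2.4  3.9]
-55 310 [-50.1   8.5] [-23.8 -19.3  -2.4  19.3  24.3]
-47 1305 [-49.3  47.4] [-22.1  -2.    0.3   3.   22.7]
-39 262 [-19.2   4.6] [-20.2 -18.8 -16.1  19.3  20.5]
-31 268 [-19.2   2. ] [-17.6 -16.3  14.7  16.8  18. ]
-23 818 [-20.8  21.3] [-14.8  -5.6   0.3   6.1  15. ]
-15 1495 [-17.1  17. ] [-9.2 -3.4  0.3  3.4  9.6]
-7 163 [-16.1  16.2] [-11.5  -9.   -8.9   9.2  11.6]
1 318 [-16.   14.7] [-22.8 -10.6  -8.9  10.1  22.5]
9 601 [-15.8  14.9] [-24.2 -14.9   8.9  15.   24.4]
17 720 [-15.8  14.5] [-24.2 -14.9  -8.8  14.5  24.2]
25 1788 [-15.4  16.8] [-22.5 -10.7   8.7  10.7  22.6]
scene
-95 47 [-52.   38.3] [-4.9 -3.6 -3.2 -2.5  3. ]
-87 45 [-50.8  13.6] [-4.6 -3.7 -3.3 -2.7  4.1]
-79 41 [-51.    8.8] [-4.1 -3.6 -3.1 -2.3  3.1]
-71 39 [-52.1  15.7] [-4.1 -3.5 -3.  -2.1  2.5]
-63 47 [-52.4  12.3] [-21.4  -3.6  -3.   -1.7  18.1]
-55 116 [-50.7  16.7] [-24.  -18.7  -3.1  16.5  21.1]
-47 118 [-51.3  16.7] [-22.  -14.7  -1.8   2.   20.1]
-39 39 [-21.1  18.1] [-20.3 -18.5 -17.8 -15.5  17.6]
-31 49 [-20.9  18.6] [-18.  -16.4 -15.1 -13.7  15.6]
-23 72 [-22.   16.5] [-15.1 -12.6  -4.3   6.2  12.7]
-15 72 [-19.5  15.6] [-12.6  -9.4   2.4   9.4  12. ]
-7 34 [-16.6  14. ] [-17.5 -11.3   9.2   9.9  11.6]
1 50 [-16.8  14.4] [-23.6 -13.3   9.2  10.5  22.2]
9 67 [-16.4  11.9] [-24.3 -17.3  -8.2   9.8  24. ]
17 74 [-16.6  13.6] [-25.3 -17.6   8.6  10.6  24.9]
25 68 [-16.6  11. ] [-24.8 -17.2   9.1  11.8  23.8]
```

```bash
python3 -c "
from bench import order
print(order.close_job())"
```

```text
the job is handed in; nothing more can be done
None
```

The job is handed in at about 16 s of the 54 s. The card sits flush on both pins and is released. The clip is held squeezed wide open, square over the middle of the card's top edge (about 16 mm inside the jaws). The last camera check shows no contact.

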